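# Load a tip box onto the narrow feed rail

### The arm

A 6-joint arm with a two-finger parallel gripper is mounted at the origin on a cart in front of the work surface, level with it; the furniture and walls round the work are solid. World frame = base frame: x ahead of the robot, y to its left, z up, the work surface at z = 0. Lengths are in m, angles in degrees, forces in N, time in s.
With the tool pointing down it reaches from about 0.375 to 0.9 m from the base axis. Payload 3.1 kg.
Tool frame: the origin (TCP) lies at the very end of the fingers, on their centre line; the grasp point (between the pads) lies grip_point_offset behind it (grip_point_offset is the distance from the TCP to the grasp point, in m); z points along the fingers, y is the line along which they close (so a half turn about z gives the same grasp; the last joint's range is limited). The gripper opens to 87 mm and grips with 3 to 60 N. Pads are 19 mm wide; open, the fingers measure 117 mm over their backs; the gripper's body (75 mm by 190 mm) begins 51 mm behind the grasp point.
Start: joints at [-84.54, 30.224, 82.088, -0, 67.689, -10.227], TCP at [0.169, -0.602, 0.223] pointing down, gripper open.
Joint ranges: [-176.69, 176.69], [-43.24, 126.21], [12.49, 139.97], [-82, 262], [0, 151.66], [-163.58, 163.58]. Speed limits (degrees/s): [159.86, 159.86, 180, 180, 180, 180].

### API

Orientations are given as a 3x3 rotation matrix whose columns are the frame's x, y, z axes.
In Python, from rig import * gives the robot as it stands.
- The arm moves only by the tool move_arm, never from a script. Its argument "increments" is a list of rows, each a list of 3 entries, a list of its own where there are three numbers: the shift along the tool's x, y, z in units of 30 mm (1.0 is 30 mm), then the turn, a rotation vector about the tool's x, y, z in units of 120 degrees (1.0 is 120 degrees), then the closure, from 0 (fully open) to 1 (shut). A call has 1 to 20 rows; each row shifts and turns the commanded pose from where the row before left it, along the tool's axes as they then stand; what a row does not reach is not made up. A row lasts 1/12 s, in which the tool goes at most 41.7 mm and 7.16 degrees, less where a joint would pass 70% of its speed; a pose out of reach is approached as far as the arm can. A call with a number of a shift or a turn outside -1 to 1 is refused whole. A call with a gripper value outside its range is refused whole. The fingers move at their own pace and stop on an object; the grip force is fixed at half the most. Time passes only in rows, so rows that do not move let the fingers close. It gives the time, the measured TCP pose, the force, the opening and the grip force at its end, in the units of the state.
- read_state(): the state, without advancing time (a new reading comes with each control period).
- capture(name): name is "scene" or "top" or "wrist"; returns a dict with "img" (384x512x3 uint8, red, green, blue), "mtx" (3x3 intrinsics, pixels), "eye" and "rotation" of the camera in the world. Camera axes: x right, y down, z forward; pixel columns grow to the right and rows downward; lengths in m; the calibration is good to about 2 mm. A picture is of the moment at which its call begins. There is no depth.
- hand_in(): hands the job in; it is judged then, once.
Trained networks look in a picture, given as the dict that the camera call returned (one of the last four; its "shot" number tells which), for a name from the list of things; names that differ only in an ending like _2 or _b are one class to them, and where a whole thing is asked for, a point or a joint stands for the part that bears it (a point fixed in the world has none). Each returns a list of dicts, best first, with "confidence" (0 to 1); they miss things now and then, are a little off and sometimes report something else, mostly with a low value. They report only what shows in the picture. A call takes as long as a camera call. They do not tell look-alikes from the thing itself.
- search_frame(picture, label): "extent" ([left, top, right, bottom] as shares, 0 to 1, of the picture: columns of its width, rows of its height, round what is visible of it).
- pinpoint(picture, label): "xy" ([column, row] as shares, 0 to 1, of the picture: columns of its width, rows of its height: a listed point, or the origin of a listed thing).
The state is a dict: "time_s": time; "joint_positions": joint angles; "qvel": joint speeds; "tau": joint torques, N m; "position": TCP position; "tcp_rot": TCP orientation; "force": force on the tool from outside, world axes, zero at the start; "moment": the same for the moment, N m; "opening": opening from 0.0 (shut) to 1.0 (fully open); "grasp_force": force on a finger pad.
Only numpy, scipy, OpenCV 4.12 (cv2) and the standard library are available. Lean on these libraries where they do the work, as an engineer would, in place of code of your own. Each camera call takes 0.05 s, during which the arm holds its last target. There are 200 camera calls.

### The job

Swing the orange guard up and over so that it stays open by itself, then slide the yellowed tip box, without lifting it, from the white loading deck onto the narrow rail, straight and centred on it and wholly off the deck, until it has pushed the yellow plunger of the blue stop in part of the way, not to its end. Leave the box standing there and do not disturb the bottles and the carton round about.

Things in the scene. Friction and masses are not known exactly. Their poses are not given: they have to be found in the camera images.
- station: Fixed loading station. Origin: on the worktop, under the line where the white deck ends and the narrow rail begins, on the rail's centreline. +y points from the rail to the deck (the box is fed toward -y), +x away from the robot to the guard's hinge, z up. A blue stop is clamped on the rail toward its far end.
- deck_top (a point): Middle of the white deck's top, station axes, at (0, +90, 60) mm of the station. The deck is 150 mm wide (x) and 180 mm long (y 0 to +180), its top 60 mm above the worktop, without fences.
- rail_top (a point): Point on the aluminium rail's top at (0, -100, 60) mm of the station. The rail is only 40 mm wide (x -20 to +20), runs from y -260 to 0, and is level with the deck. Two hinge posts, 72 mm high, stand beside it at x +75, y -40 and -240.
- guard (a joint): Orange see-through panel, 180 mm long (station y -230 to -50), 125 mm from hinge to free edge; the hinge lies along y at x +75, z 65 mm. 0 rad: closed, leaning 42 degrees toward the robot, in the box's way. Upright (balance) at 0.73; beyond that it falls open by itself to 1.34, where it leans back 35 degrees. Pushing its free edge away from the robot opens it (about 1 N).
- guard_edge (a point): Middle of the guard's free edge, a bright orange strip 10 mm thick along the station's y; 158 mm above the worktop when closed (station x -9 mm), 190 mm when upright (x +75). It rises as it swings, and rubs on a finger that only goes level: follow its arc.
- plunger (a joint): Yellow-capped plunger of the blue stop: 0 = fully out (start), 0.018 m = in to its end. Moves toward station -y, yields at about 6 N beyond the box's own sliding resistance, stays where pushed (no spring). Cap 28 mm across, centred on the rail, 20 mm above it. Its face at rest is somewhere from y -180 to -140 mm of the station: to be seen or found by touch.
- rail_box: Closed, yellowed tip box, 90 (its x) x 124 (its y) x 66 mm high, about 0.25 kg, slides at 1 to 3 N; its foot is 84 x 122 mm. Origin: centre of its underside, z up. It starts on the deck, its long y axis roughly along the station's y, up to 18 mm off the centreline and 0.2 rad askew. Too wide for most grippers.
- amber_bottle: Brown bottle with a black cap, 48 mm across, 96 mm high, to the left of the deck; origin at the centre of its underside. Bystander.
- kit_box: Small white carton, 66 x 90 x 45 mm, in front to the right; origin at the centre of its underside. Bystander.
- wash_bottle: White squeeze bottle with a bent spout, 87 x 60 x 206 mm, beyond the rail's right end; origin at the centre of its underside. Bystander.
Mind the look-alikes: they are no part of the job. Leave any brown look-alike of the rail_box alone.

How it is judged:
By the outcome, as a careful person would: the job done as asked, in the order asked, and still so for the second after the job is handed in, with the robot touching nothing.
It also fails if it takes over 67 s, if anything falls off the work surface, if the arm or the gripper's body presses on something with over 40 N, if the wrist force passes 120 N, or if a joint passes its speed limit or range.

## Working session

There is one attempt and no reset: what is moved stays moved. The work goes in short steps, Python scripts to look and compute and a tool call to move; the robot and the scene stay as the last step left them, time stands still between calls to the robot, and variables do not carry over. Pictures are saved under pics/ and viewed, at most 10 in all, crops included, and the job is handed in when it is done.

Besides the shell and the picture viewer there is one more tool, called after ">>>" as name(argument=value, ...) on one line, values as JSON. move_arm: Moves the arm, as the interface text tells. Its arguments: {"type":"object","properties":{"increments":{"type":"array"}},"required":["increments"]}

```bash
mkdir -p pics; cat > h.py <<'E'
from rig import *
import numpy as np, cv2
def ray(c,u,v):
    d=np.linalg.inv(c["mtx"])@np.array([u,v,1.]); return np.array(c["eye"]),np.array(c["rotation"])@d
def onz(c,u,v,z):
    e,d=ray(c,u,v); return e+d*(z-e[2])/d[2]
def proj(c,p):
    q=np.array(c["rotation"]).T@(np.array(p)-np.array(c["eye"])); q=np.array(c["mtx"])@q; return q[:2]/q[2]
def save(c,n): cv2.imwrite(f"pics/{n}.png",c["img"][:,:,::-1])
E
python3 - <<'E'
from h import *
np.set_printoptions(precision=4,suppress=True)
for n in("scene","top"):
    c=capture(n); save(c,n+"0"); print(n,c["eye"])
    for l,z in(("deck_top",.06),("rail_top",.06),("guard_edge",.158),("rail_box",.06),("plunger",.08),("amber_bottle",0),("kit_box",0),("wash_bottle",0)):
        for r in pinpoint(c,l)[:2]:
            u=r["xy"][0]*512;v=r["xy"][1]*384
            print(l,r["confidence"],round(u),round(v),onz(c,u,v,z))
s=read_state();print(s["tcp_rot"],s["force"],s["time_s"])
import rig
print([k for k in dir(rig) if not k.startswith('_')])
try: print(grip_point_offset)
except Exception as e: print(e)
E
```

```text
scene [-0.1283  0.5072  1.0387]
deck_top 0.6 220 209 [0.556  0.1346 0.06  ]
rail_top 0.67 272 182 [ 0.5557 -0.0576  0.06  ]
guard_edge 0.63 287 157 [ 0.5424 -0.098   0.158 ]
guard_edge 0.63 109 257 [0.514  0.4736 0.158 ]
rail_box 0.98 216 207 [0.5681 0.1421 0.06  ]
rail_box 0.74 286 156 [ 0.6213 -0.1642  0.06  ]Traceback (most recent call last):
  File "<stdin>", line 6, in <module>
ValueError: it knows: amber_bottle, deck_top, guard_edge, kit_box, rail_box, rail_top, station, wash_bottle
```

View pics/scene0.png

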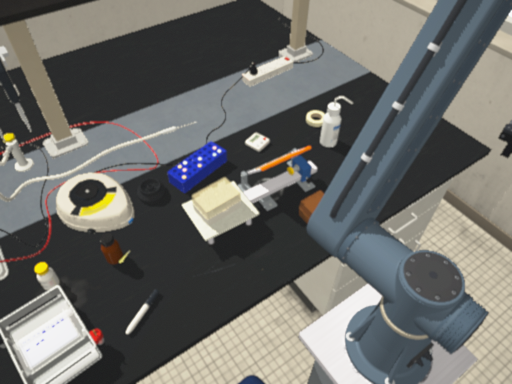

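The scene view shows the tip box on the deck at about (218,203), the orange strip from (250,172) to (310,150), the blue stop near (305,172) and the brown look-alike near (310,208).

```bash
python3 - <<'E'
from h import *
np.set_printoptions(precision=4,suppress=True)
c=capture("top"); save(c,"top0"); print(c["eye"],c["mtx"][0])
for l,z in(("station",0),("deck_top",.06),("rail_top",.06),("guard_edge",.158),("rail_box",.06),("amber_bottle",0),("kit_box",0),("wash_bottle",0)):
    for r in pinpoint(c,l)[:2]:
        u=r["xy"][0]*512;v=r["xy"][1]*384
        print(l,r["confidence"],round(u),round(v),onz(c,u,v,z))
s=read_state();print(s["tcp_rot"],s["force"],s["time_s"],{k:v for k,v in s.items() if 'grip' in k})
import rig
print([k for k in dir(rig) if not k.startswith('_')])
E
```

```text
[0.1953 0.0284 1.8229] [463.5762   0.     256.4194]
station 0.67 260 190 [0.5632 0.0237 0.    ]
deck_top 0.49 231 188 [0.5599 0.1379 0.06  ]
rail_top 0.57 284 188 [ 0.5574 -0.067   0.06  ]
guard_edge 0.93 296 185 [ 0.5472 -0.1062  0.158 ]
guard_edge 0.73 336 220 [ 0.4165 -0.2501  0.158 ]
rail_box 0.89 229 186 [0.5672 0.1449 0.06  ]
rail_box 0.65 298 232 [ 0.3834 -0.1179  0.06  ]
kit_box 0.82 333 220 [ 0.4349 -0.2626  0.    ]
wash_bottle 0.88 366 173 [ 0.6253 -0.4031  0.    ]
[[ 0.9627  0.2704 -0.    ]
 [ 0.2704 -0.9627 -0.0001]
 [-0.0001  0.0001 -1.    ]] [-0.1565  0.3376 -0.3117] 0.7 {}
['PlanningError', 'capture', 'grip_point_offset', 'hand_in', 'pinpoint', 'read_state', 'search_frame']
```

View pics/top0.png

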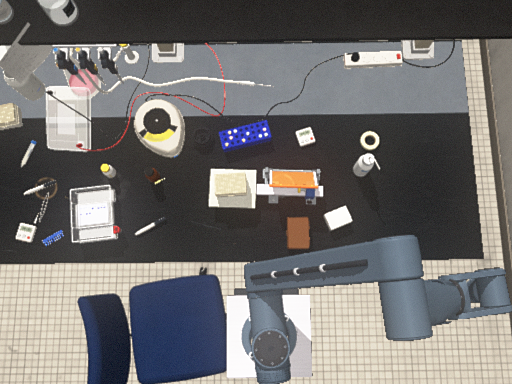

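Top view: deck around (232,188), guard around (295,180), brown look-alike at (298,232), carton at (338,218), wash bottle at (365,165). The station yaw is near zero. I'll move above it for a wrist view.

>>> move_arm(increments=[[[0,0,-1],[0,0,0.0436],1],[[0,0,-1],[0,0,0.0436],1],[[0,0,-1],[0,0,0.0436],1],[[0.55,-1,-0.2],[0,0,0],1],[[0.55,-1,-0.2],[0,0,0],1],[[0.55,-1,-0.2],[0,0,0],1],[[0.55,-1,-0.2],[0,0,0],1],[[0.55,-1,-0.2],[0,0,0],1],[[0.55,-1,-0.2],[0,0,0],1],[[0.55,-1,-0.2],[0,0,0],1],[[0.55,-1,-0.2],[0,0,0],1],[[0.55,-1,-0.2],[0,0,0],1],[[0.55,-1,-0.2],[0,0,0],1],[[0.55,-1,-0.2],[0,0,0],1],[[0.55,-1,-0.2],[0,0,0],1],[[0.55,-1,-0.2],[0,0,0],1],[[0.55,-1,-0.2],[0,0,0],1],[[0.55,-1,-0.2],[0,0,0],1],[[0.55,-1,-0.2],[0,0,0],1],[[0,0,0],[0,0,0],1]])

```text
time_s: 2.37
position: [0.4353, -0.117, 0.4101]
tcp_rot: [[1.0, 0.007, 0.004], [0.007, -1.0, 0.002], [0.004, -0.002, -1.0]]
force: [0.5, 0.8, 0.5]
opening: -0.0
grasp_force: 0.0
```

```bash
python3 - <<'E'
from h import *
np.set_printoptions(precision=4,suppress=True)
c=capture("wrist"); save(c,"w0"); print(c["eye"],c["rotation"],c["mtx"],grip_point_offset)
for l,z in(("station",0),("deck_top",.06),("rail_top",.06),("guard_edge",.158),("rail_box",.06)):
    for r in pinpoint(c,l)[:2]:
        u=r["xy"][0]*512;v=r["xy"][1]*384
        print(l,r["confidence"],round(u),round(v),onz(c,u,v,z))
s=read_state();print(s["position"],s["tcp_rot"],s["force"],s["time_s"])
E
```

```text
[ 0.5195 -0.1168  0.5716] [[ 0.0077 -0.9528 -0.3035]
 [-1.     -0.0077 -0.0011]
 [-0.0013  0.3035 -0.9528]] [[280.4445   0.     256.1364]
 [  0.     280.4445 189.7257]
 [  0.       0.       1.    ]] 0.0187
rail_top 0.85 219 81 [ 0.5509 -0.0525  0.06  ]
guard_edge 0.68 240 83 [ 0.5425 -0.0943  0.158 ]
rail_box 0.87 106 72 [0.5638 0.1377 0.06  ]
rail_box 0.67 257 170 [ 0.3958 -0.1185  0.06  ]
[ 0.4325 -0.1228  0.4082] [[ 1.     -0.0022 -0.0008]
 [-0.0022 -1.     -0.    ]
 [-0.0008  0.     -1.    ]] [-0.218  -0.2721 -0.3042] 2.6667
```

View pics/w0.png

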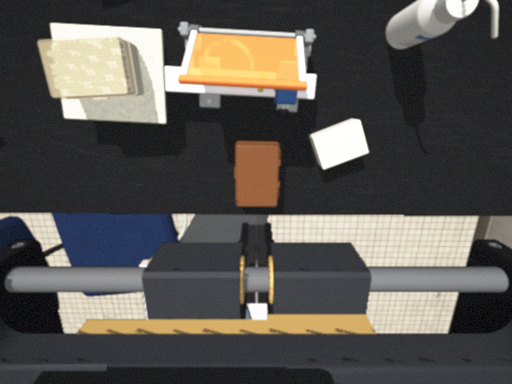

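Wrist view: deck right edge runs from (163,27) to (166,123), deck lower left near (68,118), guard strip from (181,78) to (306,87), rail from (166,80) to (315,86). The plunger shows faintly through the guard.

```bash
python3 - <<'E'
from h import *
np.set_printoptions(precision=4,suppress=True)
c=capture("wrist")
hsv=cv2.cvtColor(c["img"],cv2.COLOR_RGB2HSV)
im=c["img"].astype(int)
# strip: strongest orange
m=((hsv[...,0]>4)&(hsv[...,0]<20)&(hsv[...,1]>200)&(hsv[...,2]>170)).astype(np.uint8); m[:74]=0; m[100:]=0
ys,xs=np.nonzero(m); print("strip",xs.min(),xs.max(),np.polyfit(xs,ys,1))
k=np.polyfit(xs,ys,1)
for u in(xs.min(),xs.max()): print(onz(c,u,np.polyval(k,u),.158))
for u,v in((163,27),(166,123),(68,118),(53,23),(316,74),(316,97),(167,90)): print((u,v),onz(c,u,v,.06))
crop=c["img"][0:150,20:340]; cv2.imwrite("pics/w0c.png",cv2.resize(crop,None,fx=2.5,fy=2.5,interpolation=cv2.INTER_CUBIC)[:,:,::-1])
E
```

```text
Traceback (most recent call last):
ValueError: zero-size array to reduction operation minimum which has no identity
```

>>> move_arm(increments=[[[0.7,-0.8,0.4],[0,0,0],1],[[0.7,-0.8,0.4],[0,0,0],1],[[0.7,-0.8,0.4],[0,0,0],1],[[0.7,-0.8,0.4],[0,0,0],1],[[0,0,0],[0,0,0],1],[[0,0,0],[0,0,0],1],[[0,0,0],[0,0,0],1]])

```text
time_s: 3.3
position: [0.5168, -0.0268, 0.3604]
tcp_rot: [[1.0, -0.001, -0.001], [-0.001, -1.0, -0.0], [-0.001, 0.0, -1.0]]
force: [-0.0, 0.1, 1.5]
opening: 0.005
grasp_force: 0.0
```

```bash
python3 - <<'E'
from h import *
np.set_printoptions(precision=4,suppress=True)
c=capture("wrist"); save(c,"w1"); np.savez("w1.npz",**{k:np.array(v) for k,v in c.items()})
print(read_state()["position"],c["eye"])
for l,z in(("station",0),("deck_top",.06),("rail_top",.06),("guard_edge",.158),("rail_box",.06)):
    for r in pinpoint(c,l)[:1]:
        u=r["xy"][0]*512;v=r["xy"][1]*384
        print(l,r["confidence"],round(u),round(v),onz(c,u,v,z))
cv2.imwrite("pics/w1c.png",cv2.resize(c["img"][0:220],(800,344),interpolation=cv2.INTER_CUBIC)[:,:,::-1])
E
```

```text
[ 0.5168 -0.027   0.3608] [ 0.6018 -0.0268  0.5215]
station 0.92 216 127 [0.5522 0.0458 0.    ]
guard_edge 0.92 311 147 [ 0.5422 -0.0986  0.158 ]
rail_box 0.91 153 126 [0.5603 0.139  0.06  ]
```

View pics/w1c.png

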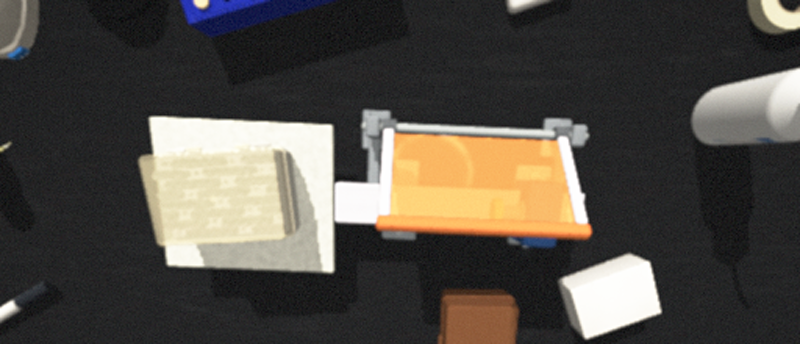

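Crop of the wrist view (x1.5625): deck corners (150,117), (333,125), (334,272), (167,265); strip ends (378,222) and (590,232); box top roughly (145,155)–(290,240). I'll fit the station pose to these.

```bash
cat > fit.py <<'E'
from h import *
from scipy.optimize import least_squares
np.set_printoptions(precision=4,suppress=True)
c=dict(np.load("w1.npz"))
s=1.5625
g=cv2.cvtColor(c["img"],cv2.COLOR_RGB2GRAY)
dk=np.array([[150,117],[333,125],[334,272],[167,265]],np.float32)/s
dk=cv2.cornerSubPix(g,dk.reshape(-1,1,2).copy(),(3,3),(-1,-1),(3,50,.01)).reshape(-1,2)
P=[(75,180,60),(75,0,60),(-75,0,60),(-75,180,60),(-9,-50,158),(-9,-230,158)]
U=np.vstack([dk,np.array([[378,221],[590,231]])/s])
def T(p,q): 
    a=p[2];return np.array([p[0]+np.cos(a)*q[0]/1e3-np.sin(a)*q[1]/1e3,p[1]+np.sin(a)*q[0]/1e3+np.cos(a)*q[1]/1e3,q[2]/1e3])
f=lambda p:np.ravel([proj(c,T(p,q))-u for q,u in zip(P,U)])
r=least_squares(f,[.555,.04,0]); print(dk*s); print("station",r.x,"yaw deg",np.degrees(r.x[2])); print(r.fun.reshape(-1,2))
B=np.array([[140,153],[285,148],[293,238],[160,246]])/s
p=r.x;a=p[2]
for u in B:
    w=onz(c,*u,.126); d=w[:2]-p[:2]; print("boxtop st",(np.cos(a)*d[0]+np.sin(a)*d[1])*1e3,(-np.sin(a)*d[0]+np.cos(a)*d[1])*1e3)
np.save("st.npy",p)
for q in((-45,-140,150),(0,-140,60),(75,-140,190)): print(q,T(p,q))
E
python3 fit.py
```

```text
[[148.4436 116.2932]
 [331.6934 123.992 ]
 [332.6873 271.5948]
 [166.5988 264.6096]]
station [ 0.557   0.0426 -0.0317] yaw deg -1.8166260098067344
[[-1.0555 -0.4428]
 [-0.1708 -1.3767]
 [ 0.6938 -0.9248]
 [ 0.3684  0.3159]
 [-1.2674  2.2359]
 [ 1.5047  0.1837]]
boxtop st 40.91819304809478 154.71235339618337
boxtop st 48.89729776185448 30.27878772211619
boxtop st -28.54734956294035 26.858034914035343
boxtop st -39.74025600425454 148.69999625336715
(-45, -140, 150) [ 0.5076 -0.0959  0.15  ]
(0, -140, 60) [ 0.5526 -0.0973  0.06  ]
(75, -140, 190) [ 0.6276 -0.0997  0.19  ]
```

>>> move_arm(increments=[[[-0.4,0,0],[0,0,0.0151],1],[[0,0.77,0.3],[0,0,0],1],[[0,0.77,0.5],[0,0,0],1],[[0,0.77,0.8],[0,0,0],1],[[0,0,0.9],[0,0,0],1],[[0,0,0.9],[0,0,0],1],[[0,0,0.9],[0,0,0],1],[[0,0,0.9],[0,0,0],1],[[0,0,0.9],[0,0,0],1],[[0,0,0.9],[0,0,0],1],[[0,0,0.1],[0,0,0],1],[[0,0,0],[0,0,0],1],[[0,0,0],[0,0,0],1]])

```text
time_s: 4.68
position: [0.5037, -0.0956, 0.1486]
tcp_rot: [[0.999, -0.032, 0.002], [-0.032, -0.999, -0.001], [0.002, 0.001, -1.0]]
force: [0.6, -0.7, -0.1]
opening: 0.007
grasp_force: 0.0
```

>>> move_arm(increments=[[[0.4,0,0.03],[0,0,0],1],[[0.4,0,0.03],[0,0,0],1],[[0.2,0,-0.157],[0,0,0],1],[[0.2,0,-0.157],[0,0,0],1],[[0.217,0,-0.133],[0,0,0],1],[[0.217,0,-0.133],[0,0,0],1],[[0.232,0,-0.105],[0,0,0],1],[[0.232,0,-0.105],[0,0,0],1],[[0.243,0,-0.077],[0,0,0],1],[[0.243,0,-0.077],[0,0,0],1],[[0.25,0,-0.047],[0,0,0],1],[[0.25,0,-0.047],[0,0,0],1],[[0.253,0,-0.015],[0,0,0],1],[[0.253,0,-0.015],[0,0,0],1],[[0.253,0,0],[0,0,0],1],[[0.253,0,0],[0,0,0],1],[[0.25,0,0],[0,0,0],1],[[0.25,0,0],[0,0,0],1],[[0,0,0],[0,0,0],1],[[0,0,0],[0,0,0],1]])

```text
time_s: 6.35
position: [0.641, -0.0994, 0.1776]
tcp_rot: [[1.0, -0.032, -0.0], [-0.032, -1.0, 0.0], [-0.0, -0.0, -1.0]]
force: [-0.8, -0.6, -0.0]
opening: 0.003
grasp_force: 0.0
```

>>> move_arm(increments=[[[-0.3,0,-0.7],[0,0,0],1],[[-0.3,-0.3,-1],[0,0,0],0.3],[[-0.4,-0.6,-1],[0,0,0],0],[[-0.4,-0.6,-1],[0,0,0],0],[[-0.4,-0.6,-1],[0,0,0],0],[[-0.4,-0.6,-0.6],[0,0,0],0],[[0,0,0],[0,0,0],0],[[0,0,0],[0,0,0],0],[[0,0,0],[0,0,0],0]])

```text
time_s: 7.1
position: [0.5768, -0.0166, 0.3361]
tcp_rot: [[0.999, -0.032, -0.001], [-0.032, -0.999, -0.0], [-0.001, 0.0, -1.0]]
force: [-0.1, -0.3, -0.2]
opening: 0.53
grasp_force: 0.0
```

```bash
python3 - <<'E'
from h import *
np.set_printoptions(precision=4,suppress=True)
c=capture("wrist"); save(c,"w2"); np.savez("w2.npz",**{k:np.array(v) for k,v in c.items()})
s=read_state();print(s["position"],c["eye"],s["opening"],s["time_s"])
for l,z in(("station",0),("deck_top",.06),("rail_top",.06),("rail_box",.06)):
    for r in pinpoint(c,l)[:1]:
        u=r["xy"][0]*512;v=r["xy"][1]*384
        print(l,r["confidence"],round(u),round(v),onz(c,u,v,z))
cv2.imwrite("pics/w2c.png",cv2.resize(c["img"][0:240,80:430],None,fx=2.2,fy=2.2,interpolation=cv2.INTER_CUBIC)[:,:,::-1])
E
```

```text
[ 0.5768 -0.0169  0.3354] [ 0.6618 -0.0193  0.4971] 0.5711160788614406 7.15
station 0.92 222 163 [0.5539 0.0462 0.    ]
rail_top 0.71 281 172 [ 0.5492 -0.0556  0.06  ]
rail_box 0.76 157 169 [0.5603 0.1418 0.06  ]
```

View pics/w2c.png

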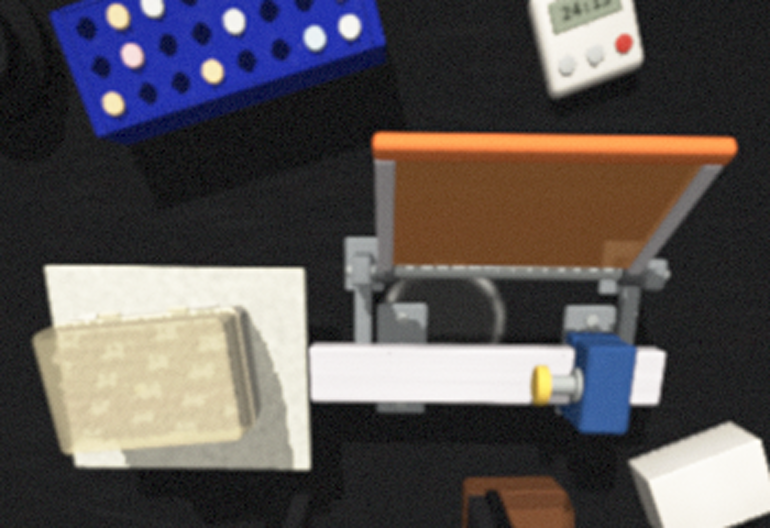

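Guard is open, edge along crop y≈145. Deck corners in the crop: (45,266), (304,268), (311,469), (77,467). Rail corners: (310,344), (311,402), (663,350), (662,405). Yellow cap face at about (534,385). Refitting on these.

```bash
cat > fit2.py <<'E'
from h import *
from scipy.optimize import least_squares
np.set_printoptions(precision=4,suppress=True)
c=dict(np.load("w2.npz"))
off=np.array([80,0]);s=2.2
cv=lambda a:np.array(a,float)/s+off-.25
P=[(75,180,60),(75,0,60),(-75,0,60),(-75,180,60),(20,0,60),(-20,0,60),(20,-260,60),(-20,-260,60)]
U=cv([[45,266],[304,268],[311,469],[77,467],[310,344],[311,402],[663,350],[662,405]])
def T(p,q):
    a=p[2];return np.array([p[0]+np.cos(a)*q[0]/1e3-np.sin(a)*q[1]/1e3,p[1]+np.sin(a)*q[0]/1e3+np.cos(a)*q[1]/1e3,q[2]/1e3])
def S(p,w):
    a=p[2];d=np.array(w[:2])-p[:2];return np.array([np.cos(a)*d[0]+np.sin(a)*d[1],-np.sin(a)*d[0]+np.cos(a)*d[1]])*1e3
if __name__=="__main__":
    f=lambda p:np.ravel([proj(c,T(p,q))-u for q,u in zip(P,U)])
    r=least_squares(f,[.555,.04,0],loss="soft_l1"); print("station",r.x,np.degrees(r.x[2]));print(r.fun.reshape(-1,2)); p=r.x; np.save("st.npy",p)
    print("cap",S(p,onz(c,*cv([534,385]),.08)))
    print("TCP",S(p,read_state()["position"]))
    for u in cv([[240,308],[258,410],[247,440],[65,455],[35,335]]): print("boxtop",S(p,onz(c,*u,.126)))
E
python3 fit2.py
```

```text
station [ 0.5553  0.0414 -0.041 ] -2.350572996722016
[[-0.2255 -0.1809]
 [ 0.7903  0.1488]
 [ 0.3681  0.1626]
 [-0.3438  0.0851]
 [-0.8581  1.3276]
 [-0.5785 -0.7289]
 [ 3.004   0.2363]
 [-0.2577 -0.5527]]
cap [  -1.317  -159.5926]
TCP [ 24.2759 -57.4539]
boxtop [56.5984 31.515 ]
boxtop [-7.1659 24.2609]
boxtop [-27.3429  32.3993]
boxtop [-38.8102 150.3417]
boxtop [ 39.0741 156.7025]
```

>>> move_arm(increments=[[[0,0,0],[0,0,0.0044],0],[[0.41,-0.987,0.2],[0,0,0],0],[[0.41,-0.987,0.2],[0,0,0],0],[[0.41,-0.987,0.2],[0,0,0],0],[[0.41,-0.987,0.2],[0,0,0],0],[[0.41,-0.987,0.2],[0,0,0],0],[[0,0,0.917],[0,0,0],0],[[0,0,0.917],[0,0,0],0],[[0,0,0.917],[0,0,0],0],[[0,0,0.917],[0,0,0],0],[[0,0,0.917],[0,0,0],0],[[0,0,0.917],[0,0,0],0],[[0,0,0.917],[0,0,0],0],[[0,0,0.917],[0,0,0],0],[[0,0,0],[0,0,0],0],[[0,0,0],[0,0,0],0]])

```text
time_s: 8.68
position: [0.6436, 0.1288, 0.0848]
tcp_rot: [[0.999, -0.042, -0.005], [-0.042, -0.999, -0.0], [-0.005, 0.0, -1.0]]
force: [-0.2, -0.3, 0.8]
opening: 1.005
grasp_force: 0.0
```

```bash
python3 -c "
from fit2 import *
p=np.load('st.npy');s=read_state();print(S(p,s['position']),s['position'][2],s['opening'],s['force'],np.degrees(np.arctan2(s['tcp_rot'][1][0],s['tcp_rot'][0][0])))"
```

```text
[84.6827 90.9697] 0.08480497853607191 1.0046008963264397 [-0.1518 -0.2823  0.8003] -2.3832203976687643
```

>>> move_arm(increments=[[[-0.15,0,0],[0,0,0],0],[[-0.15,0,0],[0,0,0],0],[[-0.15,0,0],[0,0,0],0],[[-0.1,0,0],[0,0,0],0],[[-0.1,0,0],[0,0,0],0],[[-0.1,0,0],[0,0,0],0],[[-0.08,0,0],[0,0,0],0],[[-0.08,0,0],[0,0,0],0]])

```text
time_s: 9.35
position: [0.6187, 0.1299, 0.0875]
tcp_rot: [[0.999, -0.041, 0.003], [-0.041, -0.999, -0.001], [0.003, 0.0, -1.0]]
force: [2.3, -1.4, 0.8]
opening: 0.998
grasp_force: 0.9
```

```bash
python3 -c "
from fit2 import *
p=np.load('st.npy');s=read_state();print(S(p,s['position']),s['position'][2],s['force'],s['moment'])
c=capture('wrist');save(c,'w3')
"
```

```text
[59.7161 91.0629] 0.08746868182053422 [ 2.2703 -1.4054  0.8245] [-0.1091 -0.2551  0.1029]
```

View pics/w3.png

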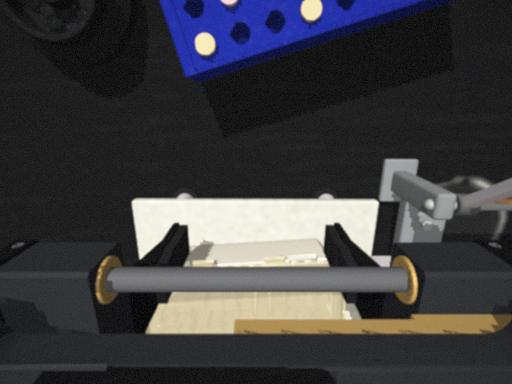

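The two fingers straddle the box's far side with the box just touched; finishing the side push.

>>> move_arm(increments=[[[-0.05,0,0],[0,0,0],0],[[-0.05,0,0],[0,0,0],0],[[0,0,0],[0,0,0],0],[[0,0,0],[0,0,0],0],[[0,0,0],[0,0,0],0]])

```text
time_s: 9.82
position: [0.6144, 0.1304, 0.0865]
tcp_rot: [[0.999, -0.041, -0.001], [-0.041, -0.999, 0.0], [-0.001, -0.0, -1.0]]
force: [1.8, -1.3, 0.7]
opening: 0.998
grasp_force: 0.6
```

```bash
python3 -c "
from fit2 import *
p=np.load('st.npy');s=read_state();print(S(p,s['position']),s['position'][2],s['force'],s['moment'])
"
```

```text
[55.4263 91.3909] 0.0865398722818127 [ 1.7763 -1.2909  0.725 ] [-0.1237 -0.1775  0.0564]
```

>>> move_arm(increments=[[[0.4,0,0],[0,0,0],0],[[0.3,0,-0.8],[0,0,0],0],[[0,0,-1],[0,0,0],0],[[0,0,-1],[0,0,0],0],[[0,0,-1],[0,0,0],0],[[-0.3,0,-1],[0,0,0],0],[[-0.3,0,-1],[0,0,0],0],[[-0.3,0,-1],[0,0,0],0],[[-0.3,0,-1],[0,0,0],0],[[0,0,0],[0,0,0],0.6],[[0,0,0],[0,0,0],0.6]])

```text
time_s: 10.73
position: [0.5994, 0.1315, 0.3226]
tcp_rot: [[0.999, -0.041, 0.003], [-0.041, -0.999, 0.001], [0.003, -0.001, -1.0]]
force: [-0.7, 0.0, -1.3]
opening: 0.921
grasp_force: 0.0
```

```bash
python3 -c "
from fit2 import *
p=np.load('st.npy');s=read_state();print(S(p,s['position']),s['position'][2],s['joint_positions'],s['time_s'])
c=capture('wrist');np.savez('w4.npz',**{k:np.array(v) for k,v in c.items()})
a=c['img'][60:270,120:400]
cv2.imwrite('pics/w4.png',cv2.resize(a,None,fx=2.8,fy=2.8,interpolation=cv2.INTER_CUBIC)[:,:,::-1])
"
```

```text
[40.4431 91.8197] 0.3226479076284805 [ 1.9282 23.911  76.5978  0.0399 79.3269 94.2584] 10.7333
```

View pics/w4.png

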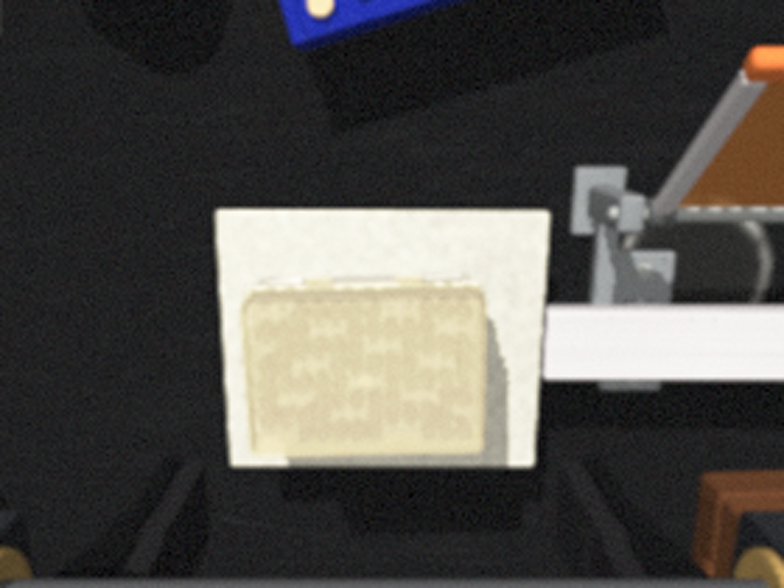

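Box now sits straight: top corners in the crop near (244,290), (485,288), (484,455), (251,457); deck corners (216,210), (550,210), (535,466), (231,466); rail edges at rows 305 and 380.

```bash
python3 -c "
from fit2 import *
p=np.load('st.npy');c=dict(np.load('w4.npz'))
v=lambda a:np.array(a,float)/2.8+[120,60]-.3
for u in [(216,210),(550,210),(535,466),(231,466),(546,305),(543,380),(784,303),(784,378)]: print('z60',S(p,onz(c,*v(u),.06)))
for u in [(244,290),(485,288),(484,455),(251,457)]: print('z126',S(p,onz(c,*v(u),.126)))
"
```

```text
z60 [ 75.1813 180.437 ]
z60 [75.4021  2.2407]
z60 [-74.2178   1.1755]
z60 [-74.4775 181.0382]
z60 [23.4409  1.0036]
z60 [-20.4442  -0.1312]
z60 [  24.7476 -130.5448]
z60 [ -19.0509 -137.435 ]
z126 [ 46.1821 155.9304]
z126 [47.2742 43.9606]
z126 [-37.2861  40.976 ]
z126 [-38.5379 156.8898]
```

>>> move_arm(increments=[[[0,0,0],[0,0,-0.0577],0.35],[[0,0,0],[0,0,-0.0577],0.35],[[0,0,0],[0,0,-0.0577],0.35],[[0,0,0],[0,0,-0.0577],0.35],[[0,0,0],[0,0,-0.0577],0.35],[[0,0,0],[0,0,-0.0577],0.35],[[0,0,0],[0,0,-0.0577],0.35],[[0,0,0],[0,0,-0.0577],0.35],[[0,0,0],[0,0,-0.0577],0.35],[[0,0,0],[0,0,-0.0577],0.35],[[0,0,0],[0,0,-0.0577],0.35],[[0,0,0],[0,0,-0.0577],0.35],[[0,0,0],[0,0,-0.0577],0.35],[[0.8,-0.33,0],[0,0,0],0.35],[[0.8,-0.33,0],[0,0,0],0.35],[[0.8,-0.33,0],[0,0,0],0.35],[[0.8,-0.33,0],[0,0,0],0.35],[[0,0,0],[0,0,0],0.35],[[0,0,0],[0,0,0],0.35]])

```text
time_s: 12.37
position: [0.5624, 0.2293, 0.3183]
tcp_rot: [[0.038, 0.999, -0.005], [0.999, -0.038, -0.001], [-0.001, -0.005, -1.0]]
force: [-0.1, -0.2, 0.5]
opening: 0.65
grasp_force: 0.0
```

```bash
python3 -c "
from fit2 import *
p=np.load('st.npy');s=read_state();print(S(p,s['position']),s['position'][2],s['joint_positions'],s['time_s'],s['opening'],s['tcp_rot'])
c=capture('wrist');np.savez('w5.npz',**{k:np.array(v) for k,v in c.items()});print(S(p,c['eye']))
a=c['img'][0:270,120:400]
cv2.imwrite('pics/w5.png',cv2.resize(a,None,fx=2.2,fy=2.2,interpolation=cv2.INTER_CUBIC)[:,:,::-1])
"
```

```text
[ -0.5561 188.0995] 0.318301411839421 [11.6599 23.76   77.534  -0.0127 78.9896 13.8584] 12.3667 0.6495054614252296 [[ 0.0383  0.9993 -0.0048]
 [ 0.9993 -0.0383 -0.0012]
 [-0.0014 -0.0048 -1.    ]]
[ -0.158 273.286]
```

View pics/w5.png

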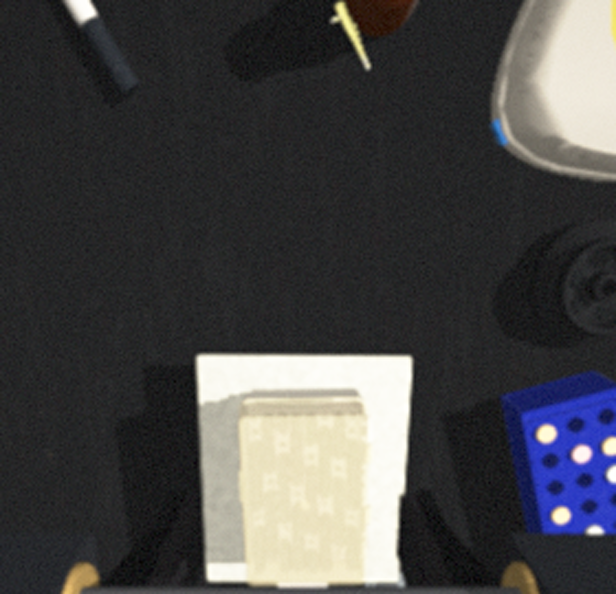

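The camera is on the centreline here: box spans columns 241–366 against deck 197–412, so it is centred within about 1 mm and straight. Descend behind it and push.

>>> move_arm(increments=[[[0,0,0.958],[0,0,0],0.35],[[0,0,0.958],[0,0,0],0.35],[[0,0,0.958],[0,0,0],0.35],[[0,0,0.958],[0,0,0],0.35],[[0,0,0.958],[0,0,0],0.35],[[0,0,0.958],[0,0,0],0.35],[[0,0,0.958],[0,0,0],0.35],[[0,0,0.958],[0,0,0],0.35],[[0,0,0],[0,0,0],0.35],[[0,0,0],[0,0,0],0.35],[[-0.2,0,0],[0,0,0],0.35],[[-0.2,0,0],[0,0,0],0.35],[[-0.2,0,0],[0,0,0],0.35],[[-0.2,0,0],[0,0,0],0.35],[[-0.2,0,0],[0,0,0],0.35],[[-0.2,0,0],[0,0,0],0.35]])

```text
time_s: 13.75
position: [0.5634, 0.1924, 0.0922]
tcp_rot: [[0.041, 0.999, 0.003], [0.999, -0.041, 0.001], [0.001, 0.003, -1.0]]
force: [0.8, 4.0, 3.5]
opening: 0.649
grasp_force: 1.7
```

```bash
cat > st.py <<'E'
from fit2 import *
p=np.load('st.npy');s=read_state();print(S(p,s['position']),s['position'][2],s['force'],s['moment'],s['time_s'])
E
python3 st.py
```

```text
[  1.9297 151.282 ] 0.09220499959841161 [0.8006 3.9872 3.4785] [ 0.525  -0.1939  0.0624] 13.75
```

>>> move_arm(increments=[[[-0.2,0,0],[0,0,0],0.35],[[-0.2,0,0],[0,0,0],0.35],[[-0.2,0,0],[0,0,0],0.35],[[-0.2,0,0],[0,0,0],0.35],[[-0.2,0,0],[0,0,0],0.35],[[-0.2,0,0],[0,0,0],0.35],[[-0.2,0,0],[0,0,0],0.35],[[-0.2,0,0],[0,0,0],0.35],[[-0.2,0,0],[0,0,0],0.35],[[-0.2,0,0],[0,0,0],0.35],[[-0.2,0,0],[0,0,0],0.35],[[-0.2,0,0],[0,0,0],0.35],[[-0.2,0,0],[0,0,0],0.35],[[-0.2,0,0],[0,0,0],0.35],[[-0.2,0,0],[0,0,0],0.35],[[-0.2,0,0],[0,0,0],0.35],[[0,0,0],[0,0,0],0.35]])

```text
time_s: 15.17
position: [0.5583, 0.095, 0.0906]
tcp_rot: [[0.041, 0.999, -0.001], [0.999, -0.041, -0.001], [-0.001, -0.001, -1.0]]
force: [0.1, -0.2, 0.1]
opening: 0.65
grasp_force: 0.0
```

```bash
python3 st.py; python3 - <<'E'
from fit2 import *
c=capture('wrist');np.savez('w6.npz',**{k:np.array(v) for k,v in c.items()});print(S(np.load('st.npy'),c['eye']))
save(c,'w6')
E
```

```text
[ 0.833  53.6744] 0.09059225678856861 [ 0.1113 -0.1733  0.1245] [-0.0672 -0.1149  0.0178] 15.1667
[  0.8482 138.8164]
```

View pics/w6.png

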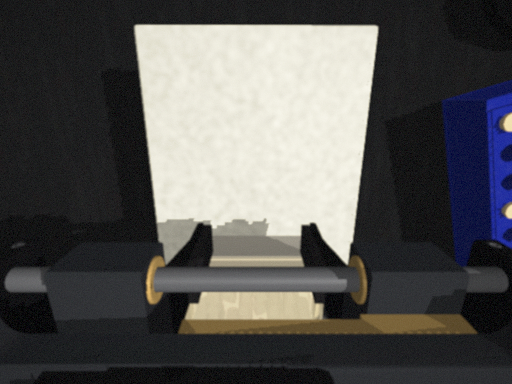

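Box is going straight off the deck with the fingers behind it. Continue to short of the plunger.

>>> move_arm(increments=[[[-0.15,0,0],[0,0,0],0.35],[[-0.15,0,0],[0,0,0],0.35],[[-0.15,0,0],[0,0,0],0.35],[[-0.15,0,0],[0,0,0],0.35],[[-0.15,0,0],[0,0,0],0.35],[[-0.15,0,0],[0,0,0],0.35],[[-0.15,0,0],[0,0,0],0.35],[[-0.15,0,0],[0,0,0],0.35],[[-0.15,0,0],[0,0,0],0.35],[[-0.15,0,0],[0,0,0],0.35],[[-0.15,0,0],[0,0,0],0.35],[[-0.15,0,0],[0,0,0],0.35],[[-0.15,0,0],[0,0,0],0.35],[[-0.15,0,0],[0,0,0],0.35],[[-0.1,0,0],[0,0,0],0.35]])

```text
time_s: 16.47
position: [0.5559, 0.03, 0.0908]
tcp_rot: [[0.041, 0.999, 0.0], [0.999, -0.041, -0.0], [-0.0, 0.0, -1.0]]
force: [-0.3, 1.4, -1.3]
opening: 0.652
grasp_force: 0.7
```

```bash
python3 st.py
```

```text
[  1.0715 -11.305 ] 0.09081973557437663 [-0.2837  1.3787 -1.2918] [ 0.2132 -0.0624 -0.0324] 16.4667
```

Now small steps, watching the force.

>>> move_arm(increments=[[[-0.08,0,0],[0,0,0],0.35],[[-0.08,0,0],[0,0,0],0.35],[[-0.08,0,0],[0,0,0],0.35]])

```text
time_s: 16.72
position: [0.5555, 0.0233, 0.0908]
tcp_rot: [[0.041, 0.999, 0.0], [0.999, -0.041, 0.0], [0.0, 0.0, -1.0]]
force: [0.5, 1.9, -0.9]
opening: 0.648
grasp_force: 0.7
```

>>> move_arm(increments=[[[-0.08,0,0],[0,0,0],0.35],[[-0.08,0,0],[0,0,0],0.35]])

```text
time_s: 16.88
position: [0.5553, 0.0185, 0.0908]
tcp_rot: [[0.041, 0.999, -0.0], [0.999, -0.041, 0.0], [0.0, -0.0, -1.0]]
force: [0.0, 1.2, -1.2]
opening: 0.647
grasp_force: 0.7
```

```bash
python3 st.py
```

```text
[  0.9951 -22.8275] 0.0908030026092381 [ 0.0366  1.2093 -1.1842] [ 0.2468 -0.0994  0.0289] 16.8833
```

>>> move_arm(increments=[[[-0.07,0,0],[0,0,0],0.35]])

```text
time_s: 16.97
position: [0.5553, 0.0164, 0.0908]
tcp_rot: [[0.041, 0.999, -0.0], [0.999, -0.041, 0.0], [0.0, -0.0, -1.0]]
force: [0.2, 2.2, -0.1]
opening: 0.65
grasp_force: 0.7
```

>>> move_arm(increments=[[[-0.07,0,0],[0,0,0],0.35]])

```text
time_s: 17.05
position: [0.5553, 0.015, 0.0909]
tcp_rot: [[0.042, 0.999, 0.0], [0.999, -0.042, 0.002], [0.002, 0.0, -1.0]]
force: [1.5, 7.5, 1.6]
opening: 0.648
grasp_force: 4.0
```

>>> move_arm(increments=[[[-0.07,0,0],[0,0,0],0.35]])

```text
time_s: 17.13
position: [0.5553, 0.0137, 0.091]
tcp_rot: [[0.042, 0.999, 0.001], [0.999, -0.042, 0.003], [0.003, 0.001, -1.0]]
force: [1.0, 9.1, 1.0]
opening: 0.648
grasp_force: 3.8
```

```bash
python3 st.py
```

```text
[  1.1825 -27.6778] 0.09101021962373643 [0.9875 9.0942 1.0253] [ 1.1679 -0.254   0.0668] 17.1333
```

Contact at TCP y ≈ -25.6 mm, matching the seen cap position. Push about 9 mm in.

>>> move_arm(increments=[[[-0.07,0,0],[0,0,0],0.35],[[-0.07,0,0],[0,0,0],0.35],[[-0.07,0,0],[0,0,0],0.35],[[0,0,0],[0,0,0],0.35],[[0,0,0],[0,0,0],0.35]])

```text
time_s: 17.55
position: [0.5549, 0.0073, 0.091]
tcp_rot: [[0.042, 0.999, 0.0], [0.999, -0.042, 0.002], [0.002, 0.0, -1.0]]
force: [0.8, 6.7, -0.3]
opening: 0.652
grasp_force: 3.0
```

```bash
python3 st.py
```

```text
[  1.0827 -34.0597] 0.09095086647879515 [ 0.7553  6.6763 -0.2587] [ 0.9335 -0.1702  0.0205] 17.55
```

>>> move_arm(increments=[[[0.3,0,0],[0,0,0],0.35],[[0.8,0,0],[0,0,0],0.35],[[1,0,0],[0,0,0],0.35],[[0,0,-1],[0,0,0],0.35],[[0,0,-1],[0,0,0],0.35],[[0,0,-1],[0,0,0],0.35],[[0,0,-1],[0,0,0],0.35],[[0,0,-1],[0,0,0],0.35],[[0,0,-1],[0,0,0],0.35],[[0,0,-1],[0,0,0],0.35],[[0,0,-1],[0,0,0],0.35],[[-0.8,0,-1],[0,0,0],0.35],[[-0.8,0,-1],[0,0,0],0.35],[[0,0,0],[0,0,0],0.35],[[0,0,0],[0,0,0],0.35]])

```text
time_s: 18.8
position: [0.5563, 0.0199, 0.393]
tcp_rot: [[0.043, 0.999, 0.005], [0.999, -0.043, -0.002], [-0.001, 0.005, -1.0]]
force: [0.0, 0.5, -1.8]
opening: 0.653
grasp_force: 0.0
```

```bash
python3 st.py; python3 - <<'E'
from fit2 import *
c=capture('wrist');np.savez('w7.npz',**{k:np.array(v) for k,v in c.items()});print(S(np.load('st.npy'),c['eye']),c['eye'][2])
d=capture('scene')
a=cv2.resize(c['img'][100:340,150:362],None,fx=2.,fy=2.,interpolation=cv2.INTER_CUBIC)
b=cv2.resize(d['img'][120:240,170:350],(370,247),interpolation=cv2.INTER_CUBIC)
o=np.zeros((480,800,3),np.uint8);o[:480,:424]=a;o[:247,428:798]=b
cv2.imwrite('pics/w7.png',o[:,:,::-1])
E
```

```text
[  1.9296 -21.4513] 0.39301243881244863 [ 0.0043  0.4955 -1.8351] [-0.0062 -0.0709  0.0219] 18.8
[ 1.1175 63.7065] 0.5540622037259789
```

View pics/w7.png

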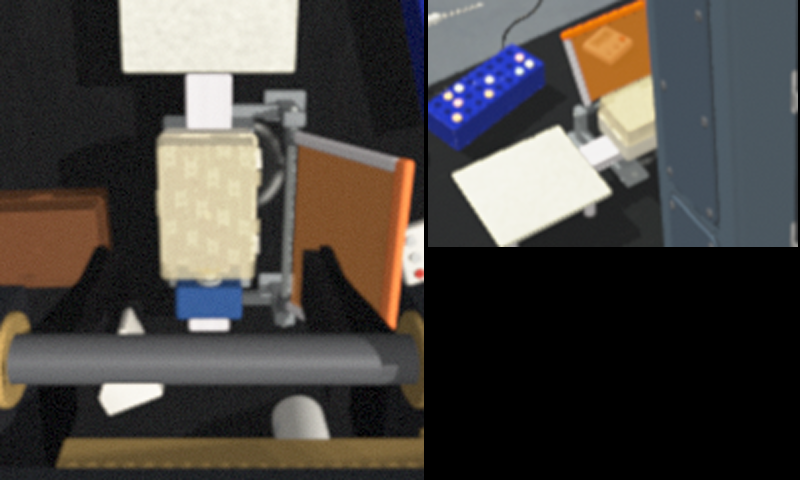

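The final view shows the box on columns 158–258 (centre 208) and the rail on 187–232 (centre 209.5). It stands straight, clear of the deck and against the plunger, with the guard open and the bystanders untouched.

```bash
python3 -c "
from rig import *
print(hand_in())"
```

```text
the job is handed in; nothing more can be done
None
```

I handed the job in at about 19 s: the guard stays open by itself, and the tip box stands straight on the rail, centred to about 1.5 mm and clear of the deck, with the plunger pushed in about 8.5 of 18 mm; I saw no bottle or carton disturbed, though the last picture did not take in the amber bottle.

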